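# Put the bore gauge away and hold the keyed shaft home in the pulley

### The job

Take the bore gauge out of the pulley and put it back in its own stand, fully down in the large round hole. Then push the keyed shaft into the pulley's bore, rotating it until its key slips into the keyway, and keep pushing against the spring in the bore until the collar sits flush on the hub. Finish while still gripping the shaft and holding it home: do not let go; leave the jar, bottle, wrench and small gauge alone.

Things in the scene. Friction and masses are not known exactly. Their poses are not given: they have to be found in the camera images.
- pulley: Grey spoked V-belt pulley, rim 124 mm across, its top 50 mm above the bench, lying axis upright on a 150 x 150 x 16 mm plywood base fixed to the bench. Steel hub 68 mm across, flat upper face 62 mm above the bench, with an upright bore and one keyway along this body's +x. Origin: centre of the base's underside, on the bore axis; z up. The bore gauge stands in the bore at the start.
- bore_mouth (a point): Centre of the bore at the level of the hub's upper face, 62 mm above the bench; axes as the pulley's. Bore 26 mm in diameter; its keyway runs from the bore along +x, 10.4 mm wide, open at the top and full depth, reaching 21 mm from the axis.
- ejector (a joint): Brass spring plunger (20 mm across) inside the bore; 0 = up, its top 26 mm below the hub face; grows (m) as it is pushed down, to 0.016 at most. It takes 6 N to start it and 0.5 N more per mm; with the shaft home it reads about 0.012 and pushes up with 12 N: a shaft let go rises again by up to 12 mm.
- shaft: Steel keyed shaft, 0.4 kg (varies 20 %), 94 mm long, upright. Origin: centre of its lower end; z up the axis. Round, 24 mm in diameter, from 0 to 38 mm height, foot tapered to 18 mm over the first 4 mm; collar 34 mm across from 38 to 46 mm; square head 24 x 24 mm, sides parallel to x and y, from 46 to 94 mm, by which it is gripped. Home, the origin is 24 mm above the bench.
- shaft_key (a point): Middle of the key's outer face: the key is a bar on the shaft's +x side only, 8 mm wide, from 14 to 38 mm above the shaft's lower end, reaching 19 mm from the axis. On the collar directly above it a lug, 8 mm wide, reaches 24 mm from the axis and shows from above where the key is. A key not yet over the keyway rests on the hub face, the collar 24 mm above it.
- shaft_collar (a point): Centre of the underside of the shaft's collar, 38 mm above the shaft's lower end, on the axis. Home: this underside rests on the hub face, the lug over the keyway.
- shaft_stand: Plywood block 80 x 80 x 30 mm, fixed, with a blind hole 26 mm in diameter and 12 mm deep in its top, in which the shaft stands at the start (its lower end 18 mm above the bench). Origin: centre of its underside.
- gauge: Bore gauge of steel and aluminium, 0.15 kg, 72 mm tall. Origin: centre of its lower end; z up. Stem 22 mm in diameter from 0 to 24 mm (foot chamfered 2 mm), flange 36 mm across from 24 to 30 mm, round grip knob 24 mm in diameter from 30 to 72 mm. At the start the flange rests on the hub face (origin 38 mm above the bench); put away, the flange rests on its stand (origin 12 mm above the bench).
- stand_big: The bore gauge's own stand: wooden block 64 x 64 x 36 mm, fixed, with a round through hole 26 mm in diameter in the middle; a paper label beside the hole (on the +x side) shows a large disc. Origin: centre of its underside. Three stands lie in a row to the robot's left in any order.
- stand_square: Like the other stand, but with a 19 mm square hole and a square on its label; empty; not for this gauge.
- stand_small: Like the other stand, but with a 16 mm round hole and a small dot on its label; it holds the small gauge.
- pin_gauge: Small gauge standing in the small stand: knob 16 mm across, top 84 mm above the bench. Leave alone.
- screw_jar: Jar with steel cap, 64 mm across, 90 mm tall. Leave alone.
- oil_bottle: Bottle, 56 mm across, 150 mm tall. Leave alone.
- wrench: Wrench lying on the bench. Leave alone.
Mind the look-alikes: they are no part of the job. Leave any red look-alike of the gauge alone.

How it is judged:
On the way, in this order (a step that is already met when the one before it is completed fails the run):
1. the bore gauge stands released, fully down in its own stand (horizontal distance between gauge and stand_big below 0.005 m and z of gauge in the frame of stand_big below 0.015 m and angle between gauge's own z axis and vertical below 0.08 rad and contact force between the fingers and gauge below 0.1 N), for 0.3 s.
2. the shaft is home in the bore with its key in the keyway (horizontal distance between shaft_collar and bore_mouth below 0.004 m and z of shaft_collar in the frame of bore_mouth below 0.0025 m and angle between shaft's own z axis and vertical below 0.08 rad and angle between the x axis of shaft and the x axis of pulley, either way round below 0.15 rad and value of joint ejector above 0.009 m), for 0.2 s.
At the end, for the whole second after the job is handed in: Shaft gripped (over 2 N) and at rest, collar within 2.5 mm of the hub face and 4 mm of the bore axis, key within 0.15 rad of the keyway, ejector pressed over 9 mm; gauge released in its own stand, within 5 mm of centre and 3 mm of fully down; both upright within 0.08 rad (all of step 1 and all of step 2 and contact force between the fingers and shaft above 2 N and linear speed of shaft below 0.02 m/s); the arm keeps its last pose, push and grip.
It fails at once if a bystander (jar, bottle, wrench, small gauge) is moved more than 30 mm (distance of any of screw_jar, oil_bottle, wrench, pin_gauge from where it was at the start of the episode above 0.03 m).
It also fails if it takes over 54 s, if anything falls off the work surface, if the arm or the gripper's body presses on something with over 40 N, if the wrist force passes 120 N, or if a joint passes its speed limit or range.

### The arm

A 6-joint arm with a two-finger parallel gripper is mounted at the origin on the work surface. World frame = base frame: x ahead of the robot, y to its left, z up, the work surface at z = 0. Lengths are in m, angles in rad, forces in N, time in s.
With the tool pointing down it reaches from about 0.35 to 1 m from the base axis. Payload 7.1 kg.
Tool frame: the origin (TCP) lies between the finger pads; the fingertips stand 22 mm ahead of it and the grasp point (between the pads) lies 3 mm ahead of it; z points along the fingers, y is the line along which they close (so a half turn about z gives the same grasp; the last joint's range is limited). The gripper opens to 85 mm and grips with 20 to 120 N. Pads are 22 mm wide; open, the fingers measure 114 mm over their backs; the gripper's body (76 mm by 85 mm) begins 54 mm behind the grasp point. The pads swing forward as they close: fully open they stand 13 mm farther back than shut.
Start: joints at [-0.019, 0.423, 1.63, -0, 1.089, -0.019], TCP at [0.625, 0, 0.225] pointing down, gripper open.
Joint ranges: [-3, 3], [-0.9, 2.11], [0.09, 2.58], [-1.31, 4.45], [0.11, 2.69], [-2.54, 2.54]. Speed limits (rad/s): [2.39, 2.39, 3.01, 3.14, 3.14, 3.14].

### API

Orientations are given as a rotation vector (axis times angle).
In Python, from rig import manip gives the robot as it stands. The module is installed in compiled form; this text tells all that it offers. Calls block until the motion is done:
- manip.move_to(position, orientation): joint-space move of the TCP to a pose.
- manip.servo_line(position, orientation=None, rate=0.15): straight line of the TCP; orientation=None keeps the orientation; rate is the mean speed in m/s.
- manip.set_joints(angles): joint-space move.
- manip.command_gripper(opening, f_grip=None): finger opening in m; f_grip is the grip in N (None keeps the last); returns when the fingers have stopped.
- manip.hold(seconds).
- manip.solve_ik(position, orientation): joint angles nearest the present ones, or None.
- manip.camera(name): name is "scene" or "side" or "wrist"; returns a dict with "image" (384x512x3 uint8, red, green, blue), "fx", "fy", "cx", "cy" (pixels), "cam_to_world" (4x4, takes a point from camera to world coordinates); the wrist camera has in their place "mount" (4x4, takes a point from camera to tool coordinates, whose origin is the TCP and whose axes are the flange's). Camera axes: x right, y down, z forward; pixel columns grow to the right and rows downward; lengths in m; the calibration is good to about 2 mm. A picture is of the moment at which its call begins: read the wrist's pose just before it. There is no depth.
A pose or a line that the arm cannot do raises manip.IKError and nothing moves.
- manip.sign_off(): hands the job in; it is judged then, once.
Readings, each from a call of its own:
- manip.get_time(): time.
- manip.get_joint_positions(): joint angles.
- manip.get_joint_vel(): joint speeds.
- manip.get_tau(): joint torques, N m.
- manip.get_position(): TCP position.
- manip.get_ee_rot(): TCP orientation.
- manip.get_contact_force(): force on the tool from outside, world axes, zero at the start.
- manip.get_torque(): the same for the moment, N m.
- manip.get_width(): finger opening in m.
- manip.get_grip_force(): force on a finger pad.
Only numpy, scipy, OpenCV 4.12 (cv2) and the standard library are available. Lean on these libraries where they do the work, as an engineer would, in place of code of your own. Each camera call takes 0.05 s, during which the arm holds its last target. There are 200 camera calls.

## Working session

There is one attempt and no reset: what is moved stays moved. The work goes in short steps, each a Python script; the robot and the scene stay as the last script left them, time stands still between calls to the robot, and variables do not carry over. Pictures are saved under pics/ and viewed, at most 10 in all, crops included, and the job is handed in when it is done.

```bash
mkdir -p pics
cat > h.py <<'E'
import numpy as np, cv2
from scipy.spatial.transform import Rotation as R
from rig import manip as m
def snap(n):
    p=np.array(m.get_position()); r=R.from_rotvec(m.get_ee_rot()).as_matrix()
    c=m.camera(n)
    if 'mount' in c:
        T=np.eye(4);T[:3,:3]=r;T[:3,3]=p;c['cam_to_world']=T@np.array(c['mount'])
    c['T']=np.array(c['cam_to_world']);return c
def ray(c,u,v,z):
    d=c['T'][:3,:3]@np.array([(u-c['cx'])/c['fx'],(v-c['cy'])/c['fy'],1.]);o=c['T'][:3,3]
    return (o+d*(z-o[2])/d[2])
def proj(c,P):
    q=np.linalg.inv(c['T'])@np.append(P,1.);return np.array([c['fx']*q[0]/q[2]+c['cx'],c['fy']*q[1]/q[2]+c['cy']])
def save(c,f,s=1.0,crop=None):
    im=c['image'][...,::-1]
    if crop: u0,v0,u1,v1=crop; im=im[v0:v1,u0:u1]
    cv2.imwrite('pics/'+f,cv2.resize(im,None,fx=s,fy=s,interpolation=cv2.INTER_CUBIC))
E
python3 - <<'E'
from h import *
import pickle
for n in ['scene','side','wrist']:
    c=snap(n); save(c,n+'0.png',1.5); pickle.dump(c,open(n+'0.pkl','wb')); print(n,c['T'].round(3).tolist(),c['fx'],c['cx'],c['cy'])
print(m.get_ee_rot(),m.get_time(), m.get_contact_force())
E
```

```text
scene [[-0.58, 0.542, -0.608, 1.354], [0.814, 0.393, -0.427, 0.491], [0.007, -0.743, -0.669, 0.864], [0.0, 0.0, 0.0, 1.0]] 455.98263238320635 259.3493815613262 197.87683148245438
side [[-1.0, -0.011, 0.013, 0.584], [-0.017, 0.636, -0.772, 0.797], [-0.0, -0.772, -0.636, 0.73], [0.0, 0.0, 0.0, 1.0]] 491.59185611764286 263.197164754496 182.71153000273705
wrist [[1.0, 0.0, -0.0, 0.624], [-0.0, -0.949, -0.316, 0.08], [-0.0, 0.316, -0.949, 0.373], [0.0, 0.0, 0.0, 1.0]] 280.8245300421355 252.95097083365619 186.56960355498632
[-2.22078013e+00 -2.22087110e+00  1.32219250e-03] 0.15 [ 0.2182771   0.38952288 -0.09923799]
```

View pics/scene0.png

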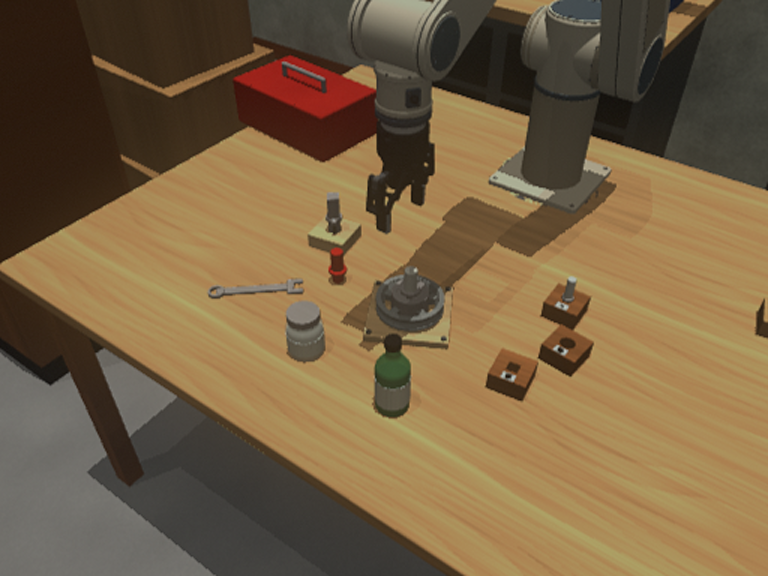

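View pics/side0.png

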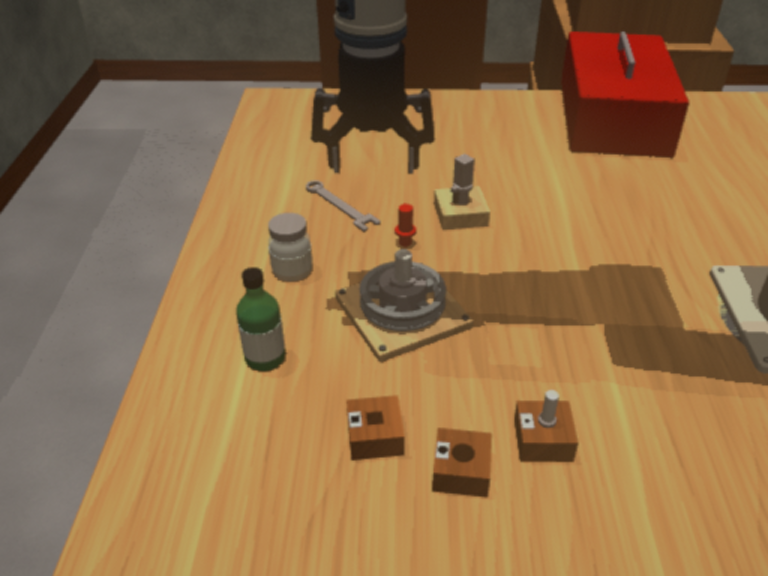

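View pics/wrist0.png

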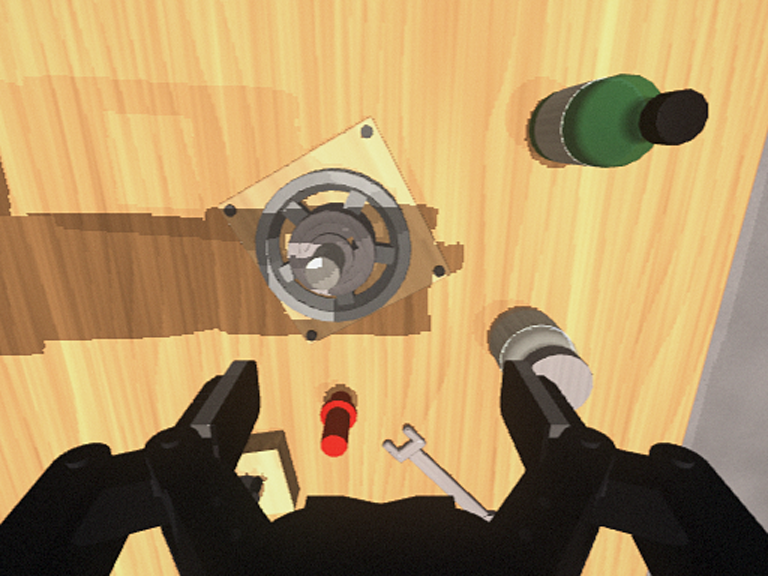

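The scene view shows the grey gauge in the pulley at (410,280) and the red look-alike at (337,265). The shaft is in its stand at (334,215). The three stands are at (566,300) small (with pin), (566,345) large round and (512,370) square. In the wrist view, the gauge knob is at (322,272) and the base screws are at (366,131), (230,211), (440,271) and (311,335).

Candidates for the gauge (wrist px at 1.5x): grey knob (322,272), which I choose; red one (335,430), the look-alike; pin gauge (side view 550,405), which is too small.

Run:
```python
from h import *
import pickle
w,s,sc=[pickle.load(open(n+'0.pkl','rb')) for n in('wrist','side','scene')]
P=[ray(w,u/1.5,v/1.5,.0165) for u,v in [(366,131),(440,271),(311,335),(230,211)]]
print('screws',np.round(P,4).tolist(),'c',np.mean(P,0).round(4)); 
print([float(np.degrees(np.arctan2(*(P[(i+1)%4]-P[i])[1::-1])).__round__(1)) for i in range(4)],[float(np.linalg.norm(P[(i+1)%4]-P[i]).round(4)) for i in range(4)])
print('knob top w',ray(w,322/1.5,272/1.5,.11).round(4),'side',ray(s,403/1.5,255/1.5,.11).round(4),'sc',ray(sc,411/1.5,270/1.5,.11).round(4))
print('hole side',ray(s,463/1.5,453/1.5,.036).round(4),'sc',ray(sc,567/1.5,342/1.5,.036).round(4))
print('label',ray(s,443/1.5,450/1.5,.036).round(4))
print('sq',ray(s,375/1.5,418/1.5,.036),'pin',ray(s,551/1.5,395/1.5,.084))
print('shaft top side',ray(s,464/1.5,160/1.5,.112).round(4),'sc',ray(sc,333/1.5,197/1.5,.112).round(4))
print('red top',ray(s,406/1.5,209/1.5,.07).round(4))
save(s,'stands.png',4,(225,255,400,340))
```

```text
screws [[0.6135, 0.0866, 0.0165], [0.6778, -0.0302, 0.0165], [0.5604, -0.0927, 0.0165], [0.4979, 0.0228, 0.0165]] c [ 0.5874 -0.0034  0.0165]
[-61.2, -152.0, 118.4, 28.9] [0.1333, 0.1329, 0.1313, 0.132]
knob top w [ 0.5867 -0.0019  0.11  ] side [0.5863 0.0031 0.11  ] sc [ 5.891e-01 -1.000e-04  1.100e-01]
hole side [0.515  0.2748 0.036 ] sc [0.5167 0.272  0.036 ]
label [0.5377 0.271  0.036 ]
sq [0.61748924 0.22566112 0.036     ] pin [0.41420711 0.22818096 0.084     ]
shaft top side [ 0.4894 -0.2461  0.112 ] sc [ 0.4956 -0.2481  0.112 ]
red top [ 0.5827 -0.1658  0.07  ]
```

View pics/stands.png

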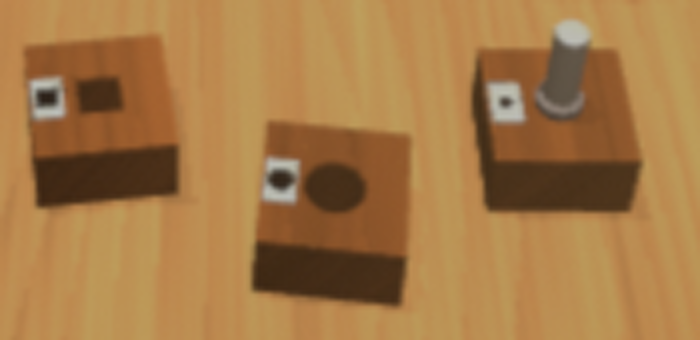

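The middle stand, with its large round hole at crop (335,188) and the big-disc label at (281,179), is stand_big at about (0.516,0.273). The neighbours are the square stand (left) and the small stand with the pin (right). Next I grasp the gauge, lift it and photograph the bore and the hole.

Run:
```python
from h import *
import pickle
o=m.get_ee_rot()
m.command_gripper(.06,30)
m.move_to([.587,-.001,.15],o)
m.servo_line([.587,-.001,.096],rate=.12)
m.command_gripper(.0,40); print('w',m.get_width(),m.get_grip_force(),m.get_contact_force())
m.servo_line([.587,-.001,.24],rate=.2); print('w',m.get_width(),m.get_contact_force())
c=snap('wrist'); pickle.dump(c,open('bore.pkl','wb')); a=c['image'][90:260,170:330]
m.move_to([.516,.273,.24],o)
c=snap('wrist'); pickle.dump(c,open('hole.pkl','wb')); b=c['image'][90:260,170:330]
cv2.imwrite('pics/bh.png',cv2.resize(np.hstack([a,b])[...,::-1],None,fx=2.5,fy=2.5,interpolation=cv2.INTER_CUBIC)); print(m.get_time(),m.get_position())
```

```text
w 0.021494766758194978 38.93405377864838 [-1.60012166 -0.54931046  5.74567751]
w 0.021255316758678627 [ 0.07257502 -0.11382114 -2.11411345]
4.0583 [0.51650809 0.27182845 0.23979612]
```

View pics/bh.png

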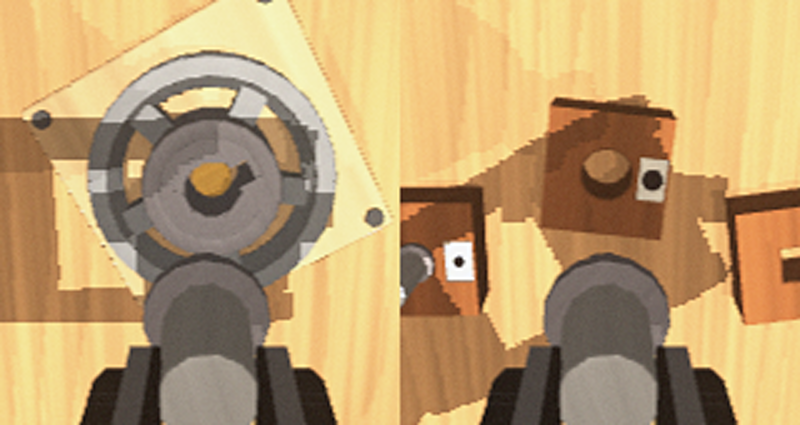

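Left crop: bore centre about (211,190), with the keyway toward (250,175), i.e. about +28° yaw, which matches the screws. Right crop: hole centre about (606,175), disc label on +x. The gauge flange spans x 144–270 with its far edge at row 254.

Run:
```python
from h import *
import pickle
for f,z,px,name in (('bore.pkl',.062,(211,190),'bore'),('hole.pkl',.036,(206.5,175),'hole')):
    c=pickle.load(open(f,'rb')); q=lambda u,v,z:ray(c,170+(u-.0)/2.5,90+v/2.5,z)
    print(name,q(*px,z).round(4))
    if name=='bore':
        t=np.array([.587,-.001]); P=[q(u,v,.0165) for u,v in ((265,-3),(375,216),(41,119))]; print(np.round(P,4).tolist(),'centre',((P[1]+P[2])/2).round(4)); k=q(250,175,.062)-q(211,190,.062); print('key deg',np.degrees(np.arctan2(k[1],k[0])))
        d=P[1]-P[0];print(np.degrees(np.arctan2(d[1],d[0]))+90)
    else: t=np.array(m.get_position()[:2])
    for zz in (.212,.206):
        e=[proj(c,[t[0]+.018*np.cos(a),t[1]+.018*np.sin(a),zz]) for a in np.linspace(0,6.28,60)]; e=(np.array(e)-[170,90])*2.5; print('pred flange x',e[:,0].min().round(1),e[:,0].max().round(1),'top',e[:,1].min().round(1))
```

```text
bore [ 0.5871 -0.0033  0.062 ]
[[0.614, 0.0841, 0.0165], [0.6773, -0.0294, 0.0165], [0.4978, 0.0236, 0.0165]] centre [ 0.5876 -0.0029  0.0165]
key deg 21.63574028697615
29.14612764949593
pred flange x 145.8 277.9 top 255.5
pred flange x 147.6 275.9 top 248.1
hole [0.5155 0.2708 0.036 ]
pred flange x 143.1 274.6 top 255.2
pred flange x 145.0 272.7 top 247.8
```

```bash
cat >> h.py <<'E'
def down(x,y,z0,z1,step,fmax,o=None,rate=.04,lat=0.0):
    """step down at x,y until z1 or upward force change > fmax; lat: compliant xy gain m/N"""
    f0=np.array(m.get_contact_force()); z=z0; f=f0*0
    while z>z1+1e-6:
        z=max(z-step,z1); m.servo_line([x,y,z],o,rate=rate)
        f=np.array(m.get_contact_force())-f0
        x+=lat*f[0]; y+=lat*f[1]
        if f[2]>fmax: break
    return x,y,z,f
E
python3 - <<'E'
from h import *
x,y=.5165,.2723
m.servo_line([x,y,.11],rate=.2)
m.hold(.1)
r=down(x,y,.11,.0695,.004,10,lat=1e-4); print(r,m.get_position(),m.get_time())
E
```

```text
(np.float64(0.5155648866223191), np.float64(0.27252441515298836), 0.0695, array([-3.03466987,  0.6026144 ,  8.99547268])) [0.51601576 0.27279355 0.07022717] 7.7083
```

Run:
```python
from h import *
import pickle
o=m.get_ee_rot()
m.command_gripper(.05,40); p=m.get_position()
m.servo_line([p[0],p[1],.15],rate=.2)
m.move_to([p[0],p[1]-.02,.24],o)
c=snap('wrist'); pickle.dump(c,open('placed.pkl','wb')); a=c['image'][70:260,160:350]
m.move_to([.4925,-.247,.26],[-2.2212,-2.2212,0])
c=snap('wrist'); pickle.dump(c,open('shaft.pkl','wb')); b=c['image'][70:260,160:350]
cv2.imwrite('pics/ps.png',cv2.resize(np.hstack([a,b])[...,::-1],None,fx=2.1,fy=2.1,interpolation=cv2.INTER_CUBIC)); print(m.get_time(),m.get_position())
```

```text
11.0167 [ 0.49290385 -0.24613429  0.25988342]
```

View pics/ps.png

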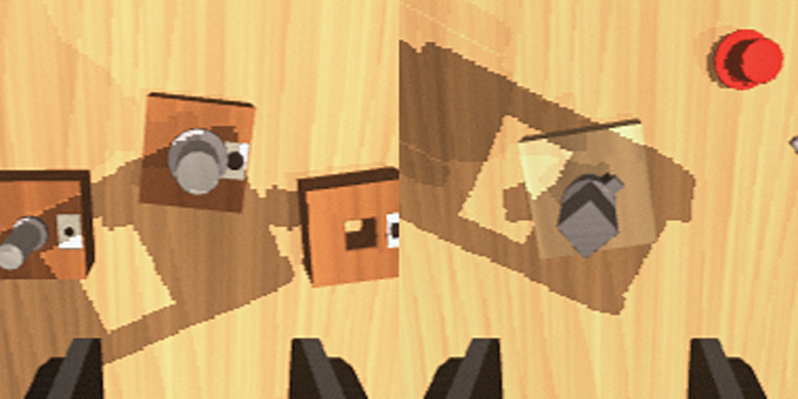

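The left half shows the gauge seated in the big round stand (flange at (198,160)). In the right half, the shaft head is a diamond around (587,220) and the lug is at (618,182), pointing up-right. I zoom in to get the yaw.

Run:
```python
from h import *
import pickle
c=pickle.load(open('placed.pkl','rb')); q=lambda u,v,z:ray(c,160+u/2.1,70+v/2.1,z)
print('knob top',q(201,171,.084).round(4))
c=pickle.load(open('shaft.pkl','rb')); save(c,'sh.png',10,(225,145,280,200))
```

```text
knob top [0.5184 0.2716 0.084 ]
```

View pics/sh.png

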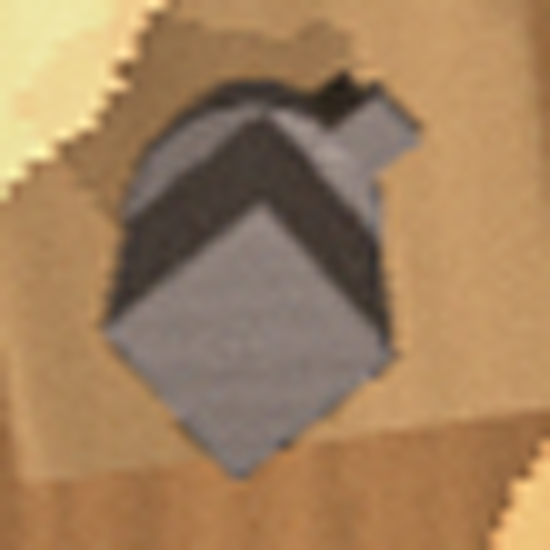

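The head-top corners in the crop are (260,205), (105,328), (238,478) and (390,355). The lug's outer end is at (398,107).

Run:
```python
from h import *
import pickle
c=pickle.load(open('shaft.pkl','rb')); q=lambda u,v,z:ray(c,225+u/10-.45,145+v/10-.45,z)
P=[q(u,v,.112) for u,v in ((390,355),(260,205),(105,328),(238,478))]
print('c',np.mean(P,0).round(4),[(np.linalg.norm(P[(i+1)%4]-P[i])*1e3).round(1) for i in range(4)])
print([((np.degrees(np.arctan2(*(P[(i+1)%4]-P[i])[1::-1])))%90).round(1) for i in range(4)])
l=q(398,107,.064)-np.mean(P,0); print('lug',l, np.degrees(np.arctan2(l[1],l[0])))
print('head base far corner', q(262,112,.064))
# IK options
for a in (41,):
  for g in (0,90,180,270):
    for d in (0,-12):
      yaw=np.radians(a+g+d)  # tool y direction yaw
      y=np.array([np.cos(yaw),np.sin(yaw),0]);z=np.array([0,0,-1.]);x=np.cross(y,z)
      o=R.from_matrix(np.c_[x,y,z]).as_rotvec()
      j=m.solve_ik([.493,-.247,.09] if d==0 else [.5872,-.003,.12],o); print(g,d,None if j is None else np.round(j,2))
```

```text
c [ 0.4888 -0.2556  0.112 ] [np.float64(22.2), np.float64(22.0), np.float64(22.7), np.float64(22.1)]
[np.float64(40.1), np.float64(39.2), np.float64(39.8), np.float64(40.6)]
lug [ 0.01813366  0.01613756 -0.048     ] 41.6666239342102
head base far corner [ 0.48999637 -0.24013603  0.064     ]
0 0 [-0.49  0.51  1.88 -0.    0.75 -1.2 ]
0 -12 [-0.03  0.51  1.78  0.    0.85 -0.53]
90 0 None
90 -12 [-0.03  0.51  1.78 -0.    0.85 -2.1 ]
180 0 [-0.49  0.51  1.88 -0.    0.75  1.94]
180 -12 None
270 0 [-0.49  0.51  1.88 -0.    0.75  0.37]
270 -12 [-0.03  0.51  1.78 -0.    0.85  1.04]
```

Run:
```python
from h import *
import pickle
c=pickle.load(open('shaft.pkl','rb')); q=lambda u,v,z:ray(c,160+(u-399)/2.1,70+v/2.1,z)
P=[q(u,v,.03) for u,v in ((519,140),(640,122),(658,240),(545,258))]
print('stand w',np.mean(P,0).round(4),[(np.linalg.norm(P[(i+1)%4]-P[i])*1e3).round(1) for i in range(4)])
s=pickle.load(open('side0.pkl','rb'));sc=pickle.load(open('scene0.pkl','rb'))
P=[ray(s,u/1.5,v/1.5,.03) for u,v in ((434,195),(481,189),(488,216),(440,222))]
print('stand s',np.mean(P,0).round(4),[(np.linalg.norm(P[(i+1)%4]-P[i])*1e3).round(1) for i in range(4)])
# closer look, shaft near camera axis
m.move_to([.489,-.30,.22],[-2.2212,-2.2212,0]); m.hold(.15)
c=snap('wrist'); pickle.dump(c,open('shaft2.pkl','wb'));e=proj(c,[.489,-.256,.1]).astype(int);print(e)
x0,y0=e-45;print(x0,y0);save(c,'sh2.png',6,(x0,y0,x0+90,y0+90))
print(m.get_position(),m.get_ee_rot(),m.get_time())
```

```text
stand w [ 0.4904 -0.2554  0.03  ] [np.float64(77.7), np.float64(79.6), np.float64(77.5), np.float64(81.2)]
stand s [ 0.4904 -0.2371  0.03  ] [np.float64(84.5), np.float64(81.6), np.float64(81.8), np.float64(79.9)]
[252 133]
207 88
[ 0.4896315  -0.29937741  0.22080277] [2.21963621e+00 2.22208097e+00 6.33855469e-04] 11.5917
```

View pics/sh2.png

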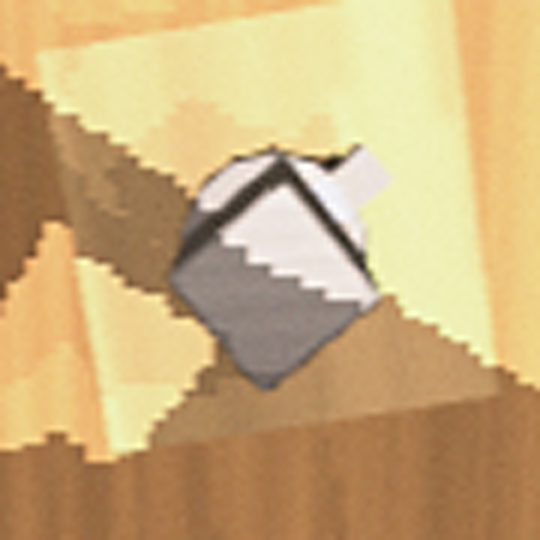

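The head corners are at (283,182), (172,275), (265,388) and (378,300), with the lug end at (373,168).

Run:
```python
from h import *
import pickle
c=pickle.load(open('shaft2.pkl','rb')); q=lambda u,v,z:ray(c,207+u/6-.42,88+v/6-.42,z)
for z in (.112,):
    P=[q(u,v,z) for u,v in ((378,300),(283,182),(172,275),(265,388))]
    print('c',np.mean(P,0).round(4),[(np.linalg.norm(P[(i+1)%4]-P[i])*1e3).round(1) for i in range(4)],[((np.degrees(np.arctan2(*(P[(i+1)%4]-P[i])[1::-1])))%90).round(1) for i in range(4)])
l=q(373,168,.064)-np.mean(P,0);print(l,np.degrees(np.arctan2(l[1],l[0])))
```

```text
c [ 0.489  -0.2559  0.112 ] [np.float64(22.7), np.float64(21.6), np.float64(22.3), np.float64(21.9)] [np.float64(39.6), np.float64(39.3), np.float64(39.1), np.float64(38.2)]
[ 0.01729069  0.01400503 -0.048     ] 39.006613835282764
```

Two wrist views agree on the shaft at (0.489,-0.256) with yaw ≈39.5°. The pulley yaw is ≈29.1°. Now I grasp the shaft and bring it over the bore.

```bash
cat >> h.py <<'E'
def ori(deg):
    a=np.radians(deg);y=np.array([np.cos(a),np.sin(a),0]);z=np.array([0,0,-1.])
    return R.from_matrix(np.c_[np.cross(y,z),y,z]).as_rotvec()
E
python3 - <<'E'
from h import *
import pickle
x,y=.490,-.256
m.command_gripper(.06,100)
m.move_to([x,y,.16],ori(-50.5))
m.servo_line([x,y,.093],rate=.12)
m.command_gripper(0,100); m.hold(.2); print(m.get_width(),m.get_grip_force(),m.get_contact_force(),m.get_position())
m.servo_line([x,y,.20],rate=.15); print(m.get_width(),m.get_contact_force())
m.move_to([.588,-.003,.20],ori(-60.9)); m.hold(.2)
c=snap('wrist'); pickle.dump(c,open('pre.pkl','wb')); save(c,'pre.png',3,(150,80,380,270)); print(m.get_position(),m.get_contact_force(),m.get_time())
E
```

```text
0.02118084400420045 98.24107758002356 [-0.51316045  0.33987861  7.82785749] [ 0.49061141 -0.25626644  0.0941798 ]
0.02066259338947402 [-1.04425252  0.88504985 -4.66489294]
[ 0.5878729 -0.0041837  0.2000153] [ 0.03536872 -0.4212424  -5.19799295] 16.2833
```

View pics/pre.png

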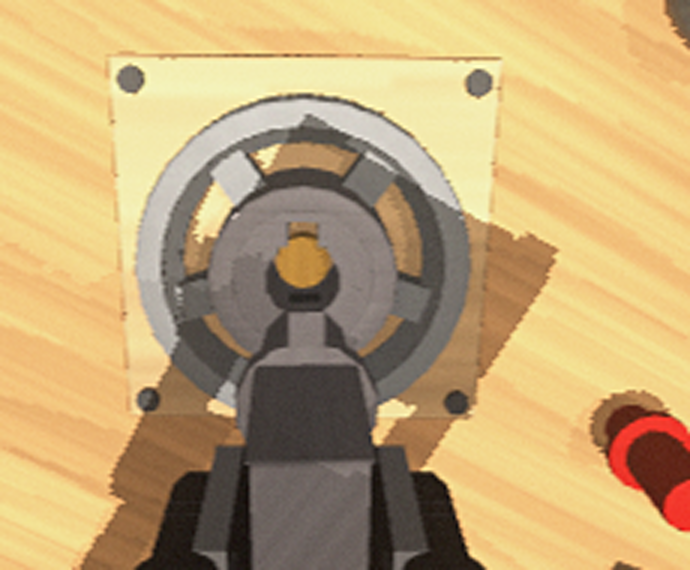

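The lug at (307,325) points up-image, in line with the keyway at (302,230). The bore centre is at about (303,270). I compute the small offset from predicted versus observed columns.

Run:
```python
from h import *
import pickle
c=pickle.load(open('pre.pkl','rb')); T=c['T']; t=np.array(m.get_position())
f=lambda P:(proj(c,P)-[150,80])*3
for dz in (-.029,-.037): print('collar',f([t[0],t[1],t[2]+dz]), [f([t[0]+.017*np.cos(a),t[1]+.017*np.sin(a),t[2]+dz])[1].round(1) for a in np.radians([29.1])])
print('bore at tcp',f([t[0],t[1],.062]))
q=lambda u,v,z:ray(c,150+u/3-.33,80+v/3-.33,z)
b=[q(267,285,.062),q(340,285,.062)];print('bore diam',np.linalg.norm(b[1]-b[0]))
print('bore',q(303.5,272,.062), 'lug tip pred',f([t[0]+.024*np.cos(np.radians(29.1)),t[1]+.024*np.sin(np.radians(29.1)),t[2]-.029]))
P=[q(u,v,.0165) for u,v in ((130,79),(479,82),(456,402),(148,400))];print('screw c',np.mean(P,0),[np.degrees(np.arctan2(*(P[i]-P[j])[1::-1])).round(2) for i,j in((1,0),(2,3))])
print([np.linalg.norm(P[i]-P[j]).round(4) for i,j in((1,0),(2,3),(0,3),(1,2))])
```

```text
collar [304.65505114 408.29113353] [np.float64(338.5)]
collar [304.77398069 394.36945748] [np.float64(326.9)]
bore at tcp [305.75222261 279.85823638]
bore diam 0.02575804359045698
bore [ 0.59014195 -0.00162894  0.062     ] lug tip pred [304.28947012 308.60780102]
screw c [ 0.58707359 -0.00291335  0.0165    ] [np.float64(-61.48), np.float64(-61.44)]
[np.float64(0.1322), np.float64(0.1319), np.float64(0.1322), np.float64(0.1321)]
```

Run:
```python
from h import *
o=ori(-61.2)
x,y=.588,-.0025
m.servo_line([x,y,.145],o,rate=.15); m.hold(.3); p=m.get_position(); print(np.round(p,4))
x+=.588-p[0]; y+=-.0027-p[1]
m.servo_line([x,y,.142],o,rate=.05); m.hold(.2); print(np.round(m.get_position(),4),m.get_contact_force())
r=down(x,y,.142,.127,.003,12,o,lat=1e-4); print(r,np.round(m.get_position(),4),m.get_torque(),m.get_time())
```

```text
[ 0.5886 -0.0025  0.1459]
[ 0.5875 -0.0027  0.142 ] [ 0.70461221  0.95971125 -4.10904337]
(np.float64(0.5870810670379568), np.float64(-0.003209789580887889), 0.127, array([-1.26322017, -0.6405678 , -0.4886528 ])) [ 0.5871 -0.0031  0.1268] [ 0.06857858 -0.10011881  0.00765283] 18.8
```

Run:
```python
from h import *
o=ori(-61.2); x,y,z=.5871,-.0032,.127
f0=np.array([-.5,.3,-4.6])
while z>.0985:
    z-=.002; m.servo_line([x,y,z],o,rate=.04); f=np.array(m.get_contact_force())-f0; p=m.get_position()
    print(round(z,4),np.round(p,4),f.round(1),np.round(m.get_torque()[2],2))
    x+=1e-4*np.clip(f[0],-5,5);y+=1e-4*np.clip(f[1],-5,5)
    if f[2]>14 and p[2]>.116: break
    if f[2]>30: break
print(m.get_time(),m.get_width())
```

```text
0.125 [ 0.5871 -0.0032  0.1249] [ 1.7 -0.5 -0.3] 0.0
0.123 [ 0.5872 -0.0033  0.1228] [ 0.8 -0.3  0.3] 0.02
0.121 [ 0.5873 -0.0033  0.1208] [ 1.5 -0.1  0.8] -0.01
0.119 [ 0.5874 -0.0033  0.1188] [1.  0.4 0. ] 0.0
0.117 [ 0.5874 -0.0032  0.1168] [-0.4 -0.5  0.2] -0.03
0.115 [ 0.5874 -0.0033  0.1148] [ 0.2 -0.2  0.5] 0.01
0.113 [ 0.5874 -0.0033  0.1128] [ 0.2 -0.4 -0.4] -0.0
0.111 [ 0.5883 -0.0033  0.1116] [0.6 1.7 6.3] -0.01
0.109 [ 0.5876 -0.0033  0.1092] [-1.5  0.1  8. ] 0.0
0.107 [ 0.5876 -0.0033  0.107 ] [-0.7 -0.8  7.9] -0.01
0.105 [ 0.5876 -0.0033  0.1051] [-0.6 -1.1 10. ] 0.01
0.103 [ 0.5876 -0.0033  0.1032] [-1.1 -0.8 10. ] 0.02
0.101 [ 0.5875 -0.0034  0.1013] [-0.5 -0.7 10.4] -0.01
0.099 [ 0.5878 -0.0033  0.1007] [-5.1  0.7 22.6] -0.03
0.097 [ 0.5879 -0.0032  0.1006] [-9.9 -0.2 37.9] -0.02
22.55 0.020991813079353275
```

The key went in without resistance. The spring engaged at 0.1126 and there was a hard stop at 0.1006, so 12 mm of travel and home. One last check picture of both before handing in.

Run:
```python
from h import *
m.hold(.3); print(m.get_contact_force(),m.get_position(),m.get_grip_force())
c=snap('side'); save(c,'fin.png',4,(215,150,400,295))
P=ray(c,0,0,0); print([proj(c,[.517,.2725,z]).round(1).tolist() for z in (.036,.042,.084)])
```

```text
[-9.85042814  0.10289107 32.73838017] [ 0.58786713 -0.00323065  0.10056136] 102.17984318733215
[[307.4, 300.9], [307.6, 298.7], [309.1, 282.9]]
```

View pics/fin.png

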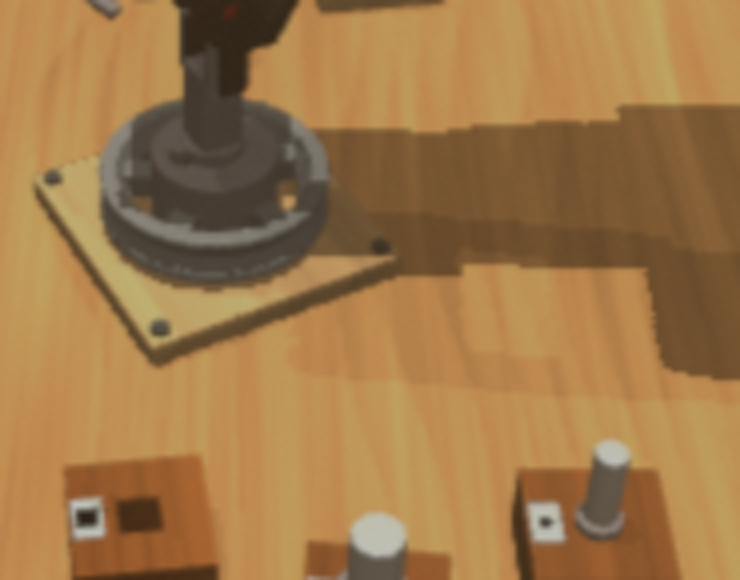

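The gauge knob top is at full-image (309.5,283.7), against (309.1,282.9) predicted for fully seated. The shaft collar sits on the hub at crop (212,150).

```bash
python3 -c "
from rig import manip as m
print(m.sign_off(), m.get_time())"
```

```text
the job is handed in; nothing more can be done
the job is handed in; nothing more can be done
```

The job is handed in: the gauge is fully down in its own stand, and the shaft is keyed into the bore and held home under grip; the simulator did not say whether it passed.

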